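Shut the offcut box's flap, release its two catches and hold the gate wide

TASK

Close the grey flap on top of the offcut box until its tab snaps behind the rim, so that no dust comes up. Then squeeze the red catch fully, after it the yellow catch, and with the orange post swing the green gate past its half-way click to about 80 degrees open. Finish while still holding the gate wide open by its post with the fingers (it springs back if let go), with the flap still shut, and leave the spindle, sanding block and glue bottle where they stand.

Things in the scene. Friction and masses are not known exactly. Their poses are not given: they have to be found in the camera images.
- hopper: Plywood offcut box fixed to the bench, 180 mm deep (x), 210 wide (y), 150 high. Origin: box centre on the bench surface, z up; the gate is on its -x side. A brown deck, top 150 mm up, runs along the front from x = -95 to -41 mm and carries the two catches at x = -65 mm, one at y = +48, the other at y = -48 mm (either way round); behind it is the mouth, covered by the flap.
- flap (a joint): Grey flap 111 x 184 x 6 mm over the mouth, hinged along y at box x = +78, z = 150 mm. Rad: 0 = shut, level (top face 156 mm up); positive = front edge raised; starts 0.5 to 0.95. Stiff hinge: stays where left, moves at under 2 N at the edge. From 12 to 6 mm above shut the edge needs 4 to 8 N, as the tab under it snaps past the sprung brass rim bar; it then rests on its stop at 0.
- flap_edge (a point): Point on the flap's outer (upper) face, 6 mm in from the middle of its free edge, 105 mm from the hinge. Moves with the flap; with the flap shut it is at box (-27, 0, 156) mm.
- red_catch: Red squeeze catch; origin on the deck top, axes as the box's. Two upright tabs 8 mm thick (y), 16 wide (x), 40 high. Fixed tab: y = +16 to +24 mm; sliding tab: y = -34 to -26 at joint 0 (58 mm over both), sliding to +y to y = -20 to -12 (44 mm over both). Fingers closing along y on the outer faces squeeze it. A steel hook arm on the sliding tab (top 7 mm above the deck) reaches over the gate.
- red_tab (a joint): Travel of the red sliding tab in m: 0 = hooked, 0.014 = fully squeezed. It moves at about 5 to 6 N, has no spring and stays where it is left. The hook is clear of its pin beyond 0.008.
- yellow_catch: Yellow squeeze catch, built exactly as the red one (same origin, axes and sizes), at the other place on the deck.
- yellow_tab (a joint): Travel of the yellow sliding tab, as red_tab.
- gate (a joint): Green gate on the front (14 mm thick, 180 long, top 128 mm up), rad: 0 = closed, stop at 1.65. Upright hinge at the box's -y end; the free +y end swings to -x, then -y (counter-clockwise from above). A spring closes it (0.14 to 0.38 N m); a click between about 0.4 and 1.0 rad must be pushed through, about 3 N at the post. Let go, it springs back to the click or shut. Each hook locks it.
- gate_hinge (a point): Point on the gate's hinge axis, at the gate's top edge: box (-106, -85, 128) mm.
- gate_post: Orange upright round post, 16 mm diameter, on top of the gate near its free end, from 128 to 215 mm up. Origin on its axis 190 mm up, a good height to pinch (at box (-114, 70, 190) mm when the gate is closed). It lies 155 mm along the gate from the hinge axis and 8 mm forward of it, and swings with the gate; it is a sleeve that also turns freely on its own axis.
- spindle: Bystander: turned wooden spindle, 52 mm foot diameter, 120 mm high, standing loose beside the box. Origin: centre of its foot.
- sanding_block: Bystander: cork sanding block, 110 x 60 x 36 mm, lying loose in front of the box to the left. Origin: centre of its underside.
- glue_bottle: Bystander: white glue bottle, 52 mm diameter, 140 mm high, standing loose on the box's right. Origin: centre of its foot.

How it is judged:
By the outcome, as a careful person would: the job done as asked, in the order asked, and still so for the second after the job is handed in, while the arm keeps its last pose, push and grip.
It also fails if it takes over 67 s, if anything falls off the work surface, if the arm or the gripper's body presses on something with over 40 N, if the wrist force passes 120 N, or if a joint passes its speed limit or range.

ROBOT

A 6-joint arm with a two-finger parallel gripper is mounted at the origin on the work surface. World frame = base frame: x ahead of the robot, y to its left, z up, the work surface at z = 0. Lengths are in m, angles in rad, forces in N, time in s.
With the tool pointing down it reaches from about 0.35 to 0.975 m from the base axis. Payload 4.9 kg.
Tool frame: the origin (TCP) lies on the front face of the gripper's body, between the roots of the fingers; the fingertips stand ctrl.finger_overhang ahead of it and the grasp point (between the pads) lies 54 mm ahead of it (ctrl.finger_overhang is the distance from the TCP to the fingertips, in m); z points along the fingers, y is the line along which they close (so a half turn about z gives the same grasp; the last joint's range is limited). The gripper opens to 85 mm and grips with 20 to 120 N. Pads are 22 mm wide; open, the fingers measure 114 mm over their backs; the gripper's body (76 mm by 85 mm) begins 54 mm behind the grasp point. The pads swing forward as they close: fully open they stand 13 mm farther back than shut.
Start: joints at [-1.319, 0.053, 1.613, -0, 1.476, -0.119], TCP at [0.226, -0.583, 0.304] pointing down, gripper open.
Joint ranges: [-3.01, 3.01], [-1.01, 2.22], [0.06, 2.58], [-1.02, 4.17], [0.09, 2.62], [-3.14, 3.14]. Speed limits (rad/s): [2.57, 2.57, 3.14, 3.14, 3.14, 3.14].

INTERFACE

Orientations are given as a rotation vector (axis times angle).
In Python, from station import ctrl, vision gives the robot as it stands. The module is installed in compiled form; this text tells all that it offers.
- The arm moves only by the tool drive_tool, never from a script. Its argument "rows" is a list of rows, each a list of 2 entries, a list of its own where there are three numbers: the shift along the tool's x, y, z in m, then the turn about the tool's z in rad. A call has 1 to 10 rows; each row shifts and turns the commanded pose from where the row before left it, along the tool's axes as they then stand; what a row does not reach is not made up. A row lasts 1/10 s, in which the tool goes at most 50 mm and 8.59 degrees, less where a joint would pass 70% of its speed; a pose out of reach is approached as far as the arm can. A call with a gripper value outside its range is refused whole. "jaw" is the closure, from 0 (fully open) to 1 (shut), set as the call begins (left out, the last holds). The fingers move at their own pace and stop on an object; "grip_force" is the grip in N (left out, the last holds). Time passes only in rows, so rows that do not move let the fingers close. It gives the time, the measured TCP pose, the force, the opening and the grip force at its end, in the units of the state.
- ctrl.get_obs(): the state, without advancing time (a new reading comes with each control period).
- vision.get_image(name): name is "scene" or "side" or "wrist"; returns a dict with "image" (384x512x3 uint8, blue, green, red), "vertical_fov" (degrees; the focal length in pixels is half the picture's height over the tangent of half this angle, whatever the lens; pixels are square), "cx", "cy" (the principal point, pixels), "R" (3x3) and "t" (3): a world point X has camera coordinates R X + t. Camera axes: x right, y down, z forward; pixel columns grow to the right and rows downward; lengths in m; the calibration is good to about 2 mm. A picture is of the moment at which its call begins. There is no depth.
- ctrl.finish_job(): hands the job in; it is judged then, once.
The state is a dict: "t": time; "q": joint angles; "dq": joint speeds; "effort": joint torques, N m; "tool_pos": TCP position; "tool_rot": TCP orientation; "contact_force": force on the tool from outside, world axes, zero at the start; "wrist_torque": the same for the moment, N m; "opening": finger opening in m; "grip_force": force on a finger pad.
Only numpy, scipy, OpenCV 4.12 (cv2) and the standard library are available. Lean on these libraries where they do the work, as an engineer would, in place of code of your own. Each camera call takes 0.05 s, during which the arm holds its last target. There are 200 camera calls.

## Working session

There is one attempt and no reset: what is moved stays moved. The work goes in short steps, Python scripts to look and compute and a tool call to move; the robot and the scene stay as the last step left them, time stands still between calls to the robot, and variables do not carry over. Pictures are saved under pics/ and viewed, at most 10 in all, crops included, and the job is handed in when it is done.

Besides the shell and the picture viewer there is one more tool, called after "Request:" in YAML: its name, and indented under it one key for each argument. drive_tool: Moves the arm, as the interface text tells. Its arguments: {"type":"object","properties":{"rows":{"type":"array","items":{"type":"array"}},"jaw":{"type":"number"},"grip_force":{"type":"number"}},"required":["rows"]}

```bash
mkdir -p pics; cat > h.py <<'E'
import numpy as np, cv2, pickle
from station import ctrl, vision
def shot(n,f):
    d=vision.get_image(n); cv2.imwrite(f'pics/{f}.png',d['image']); pickle.dump(d,open(f'pics/{f}.pkl','wb')); return d
def load(f): return pickle.load(open(f'pics/{f}.pkl','rb'))
def foc(d): return d['image'].shape[0]/2/np.tan(np.radians(d['vertical_fov'])/2)
def ray(d,u,v):
    R=np.array(d['R']);t=np.array(d['t']);f=foc(d)
    w=R.T@np.array([(u-d['cx'])/f,(v-d['cy'])/f,1]); return -R.T@t,w
def atz(d,u,v,z):
    c,w=ray(d,u,v); return c+w*(z-c[2])/w[2]
def proj(d,X):
    c=np.array(d['R'])@np.array(X)+np.array(d['t']);f=foc(d); return np.array([d['cx']+f*c[0]/c[2],d['cy']+f*c[1]/c[2]])
E
python3 - <<'E'
from h import *
a=[shot(n,n+'0') for n in('scene','side')]
im=np.hstack([x['image'] for x in a])
cv2.imwrite('pics/a.png',cv2.resize(a[0]['image'],(784,588)));cv2.imwrite('pics/b.png',cv2.resize(a[1]['image'],(784,588)))
for x in a: print(x['vertical_fov'],x['cx'],x['cy'],ray(x,256,192))
o=ctrl.get_obs();print(o,ctrl.finger_overhang)
E
```

```text
43.466466436349265 260.2928254063506 189.758751935205 (array([ 1.27524208, -0.30839526,  0.86557619]), array([-0.612759  ,  0.33381099, -0.71637819]))
56.43513879334796 255.57879916945163 196.34322144821394 (array([ 0.46437031, -0.39242317,  0.69959199]), array([ 0.24423857,  0.60380784, -0.75888888]))
{'t': 0.1, 'q': array([-1.31896973e+00,  5.33024176e-02,  1.61416589e+00, -2.37183841e-05,
        1.47604075e+00, -1.18989927e-01]), 'dq': array([ 0.00049582, -0.00114944, -0.00294408,  0.00154445, -0.00075985,
        0.00107305]), 'effort': array([ 1.01569665e-03, -3.94903922e+01, -3.71362138e+01, -8.71531847e-05,
        3.90078189e-03,  2.17954550e-06]), 'tool_pos': array([ 0.22637631, -0.58208888,  0.30277318]), 'tool_rot': array([-3.08587059e+00, -5.78797016e-01,  2.36650902e-04]), 'contact_force': array([-0.70034914,  0.19954109, -0.70630968]), 'wrist_torque': array([-0.05095374, -0.03178014, -0.04007592]), 'grip_force': 0.0, 'opening': 0.08530199006971091} 0.0726
```

View pics/a.png

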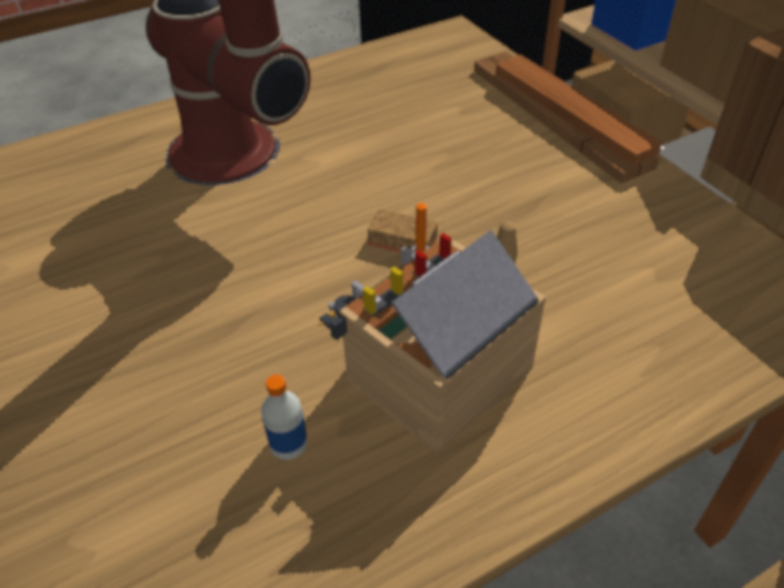

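View pics/b.png

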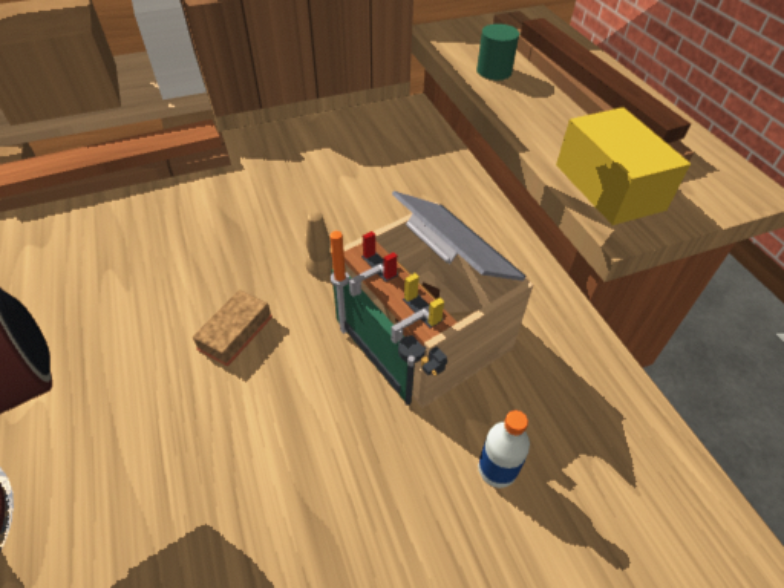

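Scene shows the robot top left, with the box near (440,330): red catch on the +y side, yellow on the -y side, flap raised, bottle at (285,430). Side shows the gate's green front, orange post at (337,255), cork block at (232,327), and spindle at (317,245). Next I'll enlarge both.

```bash
python3 - <<'E'
from h import *
s=load('side0')['image'][115:275,190:390]; cv2.imwrite('pics/c.png',cv2.resize(s,None,fx=3.75,fy=3.75,interpolation=cv2.INTER_CUBIC))
s=load('scene0')['image'][130:300,200:370]; cv2.imwrite('pics/d.png',cv2.resize(s,None,fx=3.5,fy=3.5,interpolation=cv2.INTER_CUBIC))
E
```

```text
(no output)
```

View pics/c.png

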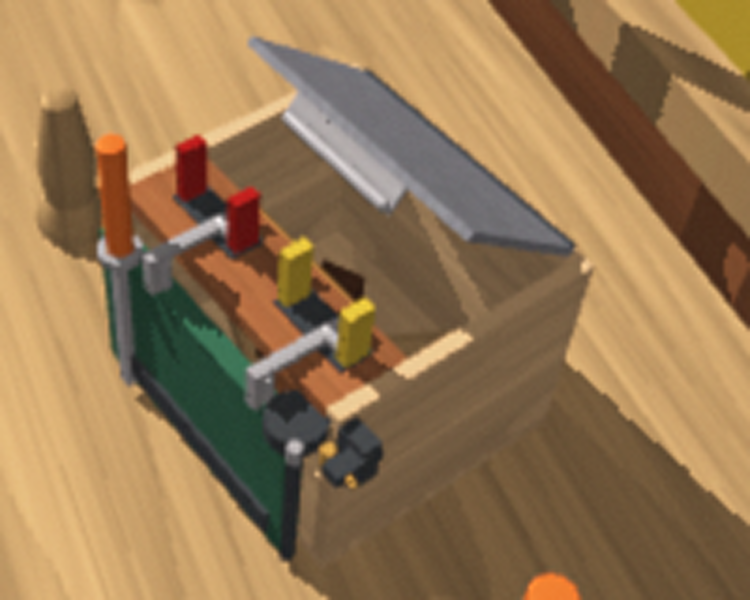

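View pics/d.png

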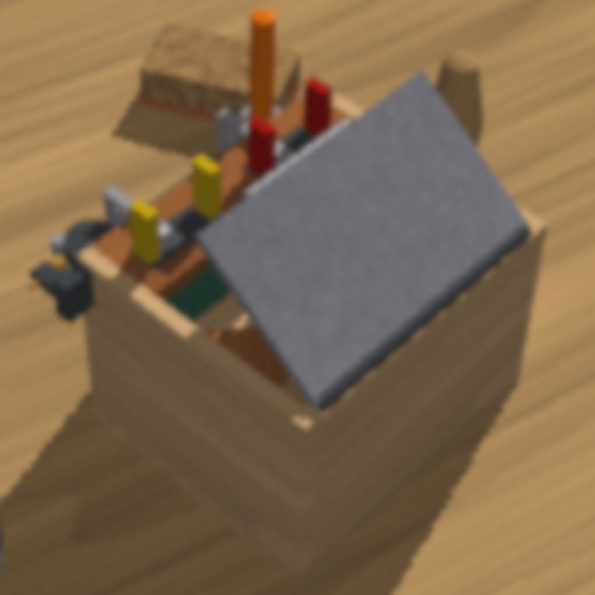

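Side crop: post top (112,141), tab tops red (191,143),(243,194), yellow (295,245),(356,306). Scene crop: post top (263,17), tabs (318,85),(262,124),(207,162),(145,207), and flap free corners (425,75),(200,238). Now I'll fit the box pose and flap angle.

```bash
cat > fit.py <<'E'
from h import *
from scipy.optimize import least_squares
sd,sc=load('side0'),load('scene0')
B=np.array([[-114,70,215],[-65,68,190],[-65,18,190],[-65,-28,190],[-65,-78,190]])/1e3
S=np.array([[112,141],[191,143],[243,194],[295,245],[356,306]])/3.75+[190,115]
C=np.array([[263,17],[318,85],[262,124],[207,162],[145,207]])/3.5+[200,130]
FS=np.array([[252,40],[472,238]])/3.75+[190,115]; FC=np.array([[425,75],[200,238]])/3.5+[200,130]
def W(p,X): c,s=np.cos(p[2]),np.sin(p[2]); return np.array([p[0]+c*X[0]-s*X[1],p[1]+s*X[0]+c*X[1],X[2]])
def flap(a,y,r=.111,h=.006): return np.array([.078-r*np.cos(a)+h*np.sin(a)*1,y,.150+r*np.sin(a)+h*np.cos(a)])
def res(p):
    r=[]
    for b,s,c in zip(B,S,C): r+=list(proj(sd,W(p,b))-s)+list(proj(sc,W(p,b))-c)
    for y,s,c in zip((.092,-.092),FS,FC):
        r+=list(proj(sd,W(p,flap(p[3],y)))-s)+list(proj(sc,W(p,flap(p[3],y)))-c)
    return np.array(r)
f=least_squares(res,[.65,0,0,.7],loss='soft_l1');p=f.x
np.save('p.npy',p)
if __name__=='__main__':
    print(p,np.degrees(p[2]));print(res(p).reshape(-1,4).round(1))
    for n,X in dict(edge=flap(p[3],0,.105),edge0=[-.027,0,.156],red=[-.065,.048,.15],yel=[-.065,-.048,.15],hinge=[-.106,-.085,.128],post=[-.114,.07,.19]).items(): print(n,W(p,X).round(4))
    for n,d,u,v in(('bottle',sc,285/1.53125,450/1.53125),('bottle side',sd,501/1.53125,475/1.53125),('spin',sd,318/1.53125,268/1.53125),('cork',sd,232/1.53125,330/1.53125)): 
        X=atz(d,u,v,.036 if n=='cork' else 0); c,s=np.cos(p[2]),np.sin(p[2]); D=X[:2]-p[:2]; print(n,X.round(3),'box',c*D[0]+s*D[1],-s*D[0]+c*D[1])
E
python3 fit.py
```

```text
[0.7189058  0.07611772 0.25831343 0.61914332] 14.800269479515118
[[-0.  -0.6  0.  -0.4]
 [ 0.3 -1.   0.2  0.1]
 [ 0.5 -0.5 -0.2  0.4]
 [ 0.6 -0.2 -0.3  0.6]
 [ 0.5 -0.3 -0.6  0.3]
 [-0.6 -0.8 -1.6 -0.7]
 [-0.6 -1.  -1.8 -0.7]]
edge [0.715  0.0751 0.2158]
edge0 [0.6928 0.0692 0.156 ]
red [0.6438 0.1059 0.15  ]
yel [0.6683 0.0131 0.15  ]
hinge [ 0.6381 -0.0331  0.128 ]
post [0.5908 0.1147 0.19  ]
bottle [ 0.718 -0.177  0.   ] box -0.06556186296173065 -0.24426716200095888
bottle side [ 0.712 -0.179  0.   ] box -0.07230292558133518 -0.24501498521138587
spin [0.59  0.265 0.   ] box -0.07674967116901588 0.2156011044528059
cork [0.427 0.152 0.036] box -0.2631656324716718 0.14842418475443192
```

Request:
drive_tool:
  rows:
    - [[0,0,-0.02],0.113]
    - [[0.0355,-0.0284,0],0]
    - [[0.0355,-0.0284,0],0]
    - [[0.0355,-0.0284,0],0]
    - [[0.0355,-0.0284,0],0]
    - [[0.0355,-0.0284,0],0]
    - [[0.0355,-0.0284,0],0]
    - [[0.0355,-0.0284,0],0]
    - [[0.0355,-0.0284,0],0]
  jaw: 1
  grip_force: 20

```text
t: 1.0
tool_pos: [0.4438, -0.2886, 0.3235]
tool_rot: [-3.115, -0.404, 0.0]
contact_force: [0.7, 0.3, 0.3]
opening: -0.0002
grip_force: 0.0
```

Request:
drive_tool:
  rows:
    - [[0.0355,-0.0284,0],0]
    - [[0.0355,-0.0284,0],0]
    - [[0.0355,-0.0284,0],0]
    - [[0.0355,-0.0284,0],0]
    - [[0.0355,-0.0284,0],0]
    - [[0.0355,-0.0284,0],0]
    - [[0.0355,-0.0284,0],0]
    - [[0.0355,-0.0284,0],0]
    - [[0.0355,-0.0284,0],0]
    - [[0.0355,-0.0284,0],0]

```text
t: 2.0
tool_pos: [0.7147, 0.0764, 0.3231]
tool_rot: [3.115, 0.404, -0.002]
contact_force: [-0.6, -0.5, 0.4]
opening: -0.0002
grip_force: 0.0
```

```bash
cat > w.py <<'E'
from h import *
from scipy.spatial.transform import Rotation as Ro
p=np.load('p.npy');o=ctrl.get_obs();c,s=np.cos(p[2]),np.sin(p[2]);D=o['tool_pos'][:2]-p[:2]
R=Ro.from_rotvec(o['tool_rot']).as_matrix()
print('t',round(o['t'],2),'box mm',np.round(1e3*np.array([c*D[0]+s*D[1],-s*D[0]+c*D[1],o['tool_pos'][2]]),1),'yaw-box deg',round(np.degrees(np.arctan2(R[1,0],R[0,0])-p[2]),2),'z',R[:,2].round(3))
print('F',o['contact_force'].round(1),'M',o['wrist_torque'].round(2),'open',o['opening'],o['grip_force'],'q',o['q'].round(2))
E
python3 w.py
```

```text
t 2.0 box mm [ -4.    1.4 323.1] yaw-box deg -0.02 z [-0.001 -0.    -1.   ]
F [-0.6 -0.5  0.4] M [ 0.01 -0.06  0.01] open -0.00022449171003589472 0.0 q [ 0.    0.26  1.35 -0.    1.53  1.32]
```

Request:
drive_tool:
  rows:
    - [[0,0,0.015],0]
    - [[0,0,0.013],0]
    - [[-0.002,0,0.008],0]
    - [[-0.002,0,0.008],0]
    - [[-0.002,0,0.008],0]
    - [[-0.002,0,0.008],0]
    - [[-0.002,0,0.008],0]
    - [[-0.002,0,0.008],0]

```text
t: 2.8
tool_pos: [0.7022, 0.0713, 0.2476]
tool_rot: [3.115, 0.403, 0.001]
contact_force: [0.0, -1.1, 0.4]
opening: -0.0003
grip_force: 0.2
```

Request:
drive_tool:
  rows:
    - [[-0.002,0,0.005],0]
    - [[-0.002,0,0.004],0]
    - [[0,0,0.003],0]
    - [[0,0,0.003],0]
    - [[0,0,0],0]

```text
t: 3.3
tool_pos: [0.6988, 0.0707, 0.2353]
tool_rot: [3.115, 0.404, 0.002]
contact_force: [-2.9, -0.2, 4.2]
opening: 0.0
grip_force: 2.5
```

```bash
python3 w.py
```

```text
t 3.3 box mm [-2.090e+01 -1.000e-01  2.353e+02] yaw-box deg -0.02 z [ 0.001 -0.    -1.   ]
F [-2.9 -0.2  4.2] M [-0.03  0.5   0.02] open 3.6156789580740746e-05 2.5387389259412885 q [-0.    0.28  1.48 -0.    1.38  1.31]
```

Request:
drive_tool:
  rows:
    - [[0,0,0.003],0]
    - [[0,0,0.003],0]
    - [[0,0,0.002],0]
    - [[0,0,0],0]

```text
t: 3.7
tool_pos: [0.699, 0.0707, 0.2284]
tool_rot: [3.115, 0.404, 0.002]
contact_force: [-5.7, -0.0, 11.6]
opening: 0.0
grip_force: 6.5
```

Request:
drive_tool:
  rows:
    - [[0,0,0.001],0]
    - [[0,0,0],0]

```text
t: 3.9
tool_pos: [0.699, 0.0707, 0.2283]
tool_rot: [3.115, 0.404, 0.002]
contact_force: [-8.1, -0.5, 16.6]
opening: 0.0001
grip_force: 8.0
```

```bash
python3 w.py
```

```text
t 3.9 box mm [-2.070e+01 -2.000e-01  2.283e+02] yaw-box deg -0.02 z [ 0.002 -0.    -1.   ]
F [-8.1 -0.5 16.6] M [-0.09  1.38  0.08] open 8.039626207682999e-05 7.9616003326373175 q [-0.    0.28  1.48 -0.    1.37  1.31]
```

Request:
drive_tool:
  rows:
    - [[0,0,-0.03],0]
    - [[0,0,-0.03],0]
    - [[-0.022,-0.024,0],0]
    - [[-0.022,-0.024,0],0]
    - [[0,0,0],0]
    - [[0,0,0],0]
  jaw: 0

```text
t: 4.5
tool_pos: [0.6434, 0.1061, 0.2833]
tool_rot: [3.115, 0.405, -0.0]
contact_force: [-0.1, -0.0, -0.0]
opening: 0.0849
grip_force: 0.0
```

```bash
python3 - <<'E'
from h import *
a=shot('side','s1')['image'][95:275,180:390]; b=shot('wrist','w1')['image']
cv2.imwrite('pics/e.png',np.hstack([cv2.resize(a,(400,343)),cv2.resize(b,(400,300)+()) if 0 else cv2.copyMakeBorder(cv2.resize(b,(400,300)),0,43,0,0,0)]))
E
python3 w.py
```

```text
t 4.6 box mm [-64.7  47.4 283.5] yaw-box deg -0.05 z [ 0. -0. -1.]
F [-0.3 -0.1  0.1] M [ 0.    0.02 -0.02] open 0.08541991666185415 0.0 q [ 0.05  0.13  1.56 -0.    1.45  1.36]
```

View pics/e.png

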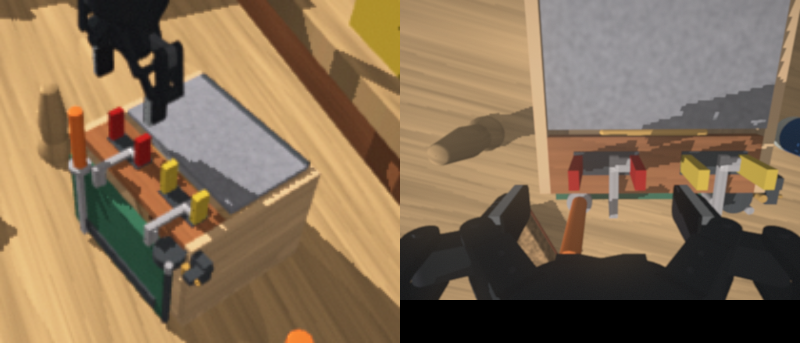

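The left picture shows the flap lying shut and level. The right (wrist) picture shows the red tabs at (575,172) and (638,172), centred between the fingers at (520,205) and (690,205). Next is the descent and squeeze.

Request:
drive_tool:
  rows:
    - [[0,0,0.02],0]
    - [[0,0,0.02],0]
    - [[0,0,0.01],0]
    - [[0,0,0],0]

```text
t: 5.0
tool_pos: [0.6433, 0.1053, 0.2313]
tool_rot: [-3.115, -0.403, 0.007]
contact_force: [-0.4, -0.2, 0.1]
opening: 0.0854
grip_force: 0.0
```

Request:
drive_tool:
  rows:
    - [[0,-0.002,0],0]
    - [[0,-0.002,0],0]
    - [[0,0,0],0]
    - [[0,0,0],0]
    - [[0,0,0],0]
    - [[0,0,0],0]
    - [[0,0,0],0]
    - [[0,0,0],0]
  jaw: 1
  grip_force: 20

```text
t: 5.8
tool_pos: [0.6443, 0.1087, 0.2371]
tool_rot: [3.112, 0.403, 0.008]
contact_force: [0.5, -5.9, 6.0]
opening: 0.0431
grip_force: 22.7
```

```bash
python3 w.py
```

```text
t 5.8 box mm [-63.8  50.5 237.1] yaw-box deg -0.03 z [ 0.006 -0.003 -1.   ]
F [ 0.5 -5.9  6. ] M [-1.15 -0.29  0.08] open 0.04310597441096596 22.66150027513504 q [ 0.05  0.16  1.61 -0.    1.37  1.37]
```

Request:
drive_tool:
  rows:
    - [[0,0,0],0]
    - [[0,0,0],0]
    - [[0,0,0],0]
    - [[0,0,0],0]
    - [[0,0,0],0]
    - [[0,0,-0.02],0]
    - [[0,0,-0.02],0]
    - [[0,0,-0.02],0]
  jaw: 0

```text
t: 6.6
tool_pos: [0.6425, 0.1098, 0.2942]
tool_rot: [-3.115, -0.404, 0.001]
contact_force: [-0.3, -0.1, 0.3]
opening: 0.0851
grip_force: 0.0
```

Request:
drive_tool:
  rows:
    - [[0,0.034,0],0]
    - [[0,0.034,0],0]
    - [[0,0.032,0],0]
    - [[0,0,0],0]
    - [[0,0,0],0]

```text
t: 7.1
tool_pos: [0.6682, 0.0126, 0.2936]
tool_rot: [-3.115, -0.402, 0.001]
contact_force: [-0.0, 0.3, 0.2]
opening: 0.0854
grip_force: 0.0
```

```bash
python3 w.py;python3 - <<'E'
from h import *
a=shot('side','s2')['image'][95:275,180:390]; b=shot('wrist','w2')['image']
cv2.imwrite('pics/f.png',np.hstack([cv2.resize(a,(400,343)),cv2.copyMakeBorder(cv2.resize(b,(400,300)),0,43,0,0,0)]))
E
```

```text
t 7.1 box mm [-65.2 -48.5 293.6] yaw-box deg -0.1 z [-0.001  0.001 -1.   ]
F [-0.   0.3  0.2] M [ 0.03 -0.02  0.04] open 0.08544754937182066 0.0 q [-0.09  0.16  1.52  0.    1.47  1.22]
```

View pics/f.png

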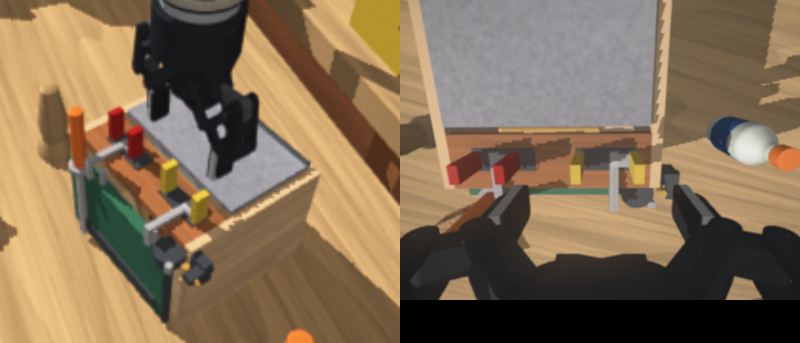

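The red tabs now stand closer together (116 and 135 px in the side view, previously 116 and 143) and the flap is still shut. The yellow tabs at (576,170) and (637,170) are centred between the fingers.

Request:
drive_tool:
  rows:
    - [[0,0,0.02],0]
    - [[0,0,0.02],0]
    - [[0,0,0.016],0]
    - [[0,0,0],0]

```text
t: 7.6
tool_pos: [0.6666, 0.0141, 0.2342]
tool_rot: [-3.114, -0.405, 0.009]
contact_force: [-0.1, 1.0, 0.1]
opening: 0.0854
grip_force: 0.0
```

Request:
drive_tool:
  rows:
    - [[0,-0.002,0],0]
    - [[0,-0.002,0],0]
    - [[0,0,0],0]
    - [[0,0,0],0]
    - [[0,0,0],0]
    - [[0,0,0],0]
    - [[0,0,0],0]
    - [[0,0,0],0]
  jaw: 1
  grip_force: 20

```text
t: 8.4
tool_pos: [0.6687, 0.0159, 0.2415]
tool_rot: [3.112, 0.403, 0.008]
contact_force: [0.0, -4.4, 6.9]
opening: 0.0432
grip_force: 22.6
```

```bash
python3 w.py
```

```text
t 8.4 box mm [-63.9 -45.4 241.5] yaw-box deg -0.03 z [ 0.006 -0.003 -1.   ]
F [ 0.  -4.4  6.9] M [-1.07 -0.05  0.12] open 0.04324442012915087 22.649486660957336 q [-0.09  0.19  1.56 -0.    1.38  1.23]
```

Request:
drive_tool:
  rows:
    - [[0,0,0],0]
    - [[0,0,0],0]
    - [[0,0,0],0]
    - [[0,0,0],0]
    - [[0,0,0],0]
    - [[0,0,-0.03],0]
    - [[0,0,-0.035],0]
  jaw: 0

```text
t: 9.1
tool_pos: [0.6661, 0.0171, 0.3007]
tool_rot: [-3.114, -0.404, 0.009]
contact_force: [1.0, 0.2, 1.0]
opening: 0.0856
grip_force: 0.0
```

Request:
drive_tool:
  rows:
    - [[-0.0167,-0.038,0],0]
    - [[-0.0167,-0.038,0],0]
    - [[-0.0167,-0.038,0],0]
    - [[0,0,0],0]
    - [[0,0,0],0]

```text
t: 9.6
tool_pos: [0.5894, 0.1149, 0.303]
tool_rot: [3.115, 0.406, 0.001]
contact_force: [-0.3, -0.4, -0.3]
opening: 0.0853
grip_force: 0.0
```

```bash
python3 w.py;python3 - <<'E'
from h import *
a=shot('side','s3')['image'][95:275,180:390]; b=shot('wrist','w3')['image']
cv2.imwrite('pics/g.png',np.hstack([cv2.resize(a,(400,343)),cv2.copyMakeBorder(cv2.resize(b,(400,300)),0,43,0,0,0)]))
E
```

```text
t 9.6 box mm [-115.3   70.6  303. ] yaw-box deg 0.06 z [ 0. -0. -1.]
F [-0.3 -0.4 -0.3] M [-0.04  0.02 -0.06] open 0.08529842015813881 0.0 q [ 0.07 -0.    1.67 -0.    1.47  1.38]
```

View pics/g.png

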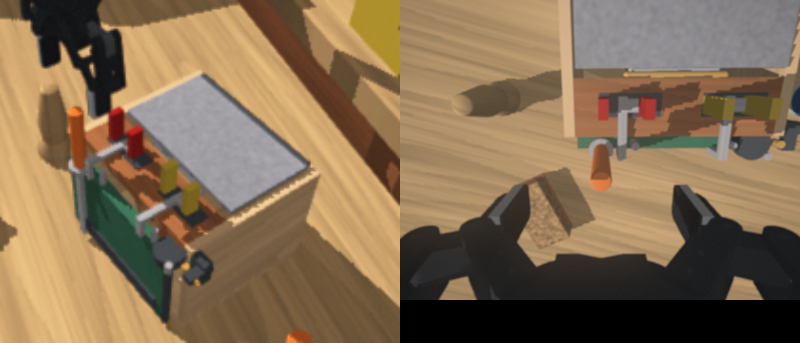

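Both catches are squeezed, with the tabs close together, and the flap is shut. The post top at (600,183) lies between the fingers. Next I'll descend and pinch it.

Request:
drive_tool:
  rows:
    - [[0,0,0.02],0]
    - [[0,0,0.02],0]
    - [[0,0,0.016],0]
    - [[0,0,0],0]

```text
t: 10.1
tool_pos: [0.5888, 0.1134, 0.2433]
tool_rot: [-3.115, -0.402, 0.009]
contact_force: [0.2, 0.0, -0.5]
opening: 0.0855
grip_force: 0.0
```

Request:
drive_tool:
  rows:
    - [[0,0,0],0]
    - [[0,0,0],0]
    - [[0,0,0],0]
    - [[0,0,0],0]
    - [[0,0,0],0]
    - [[0,0,0],0]
    - [[0,0,0],0]
    - [[0,0,0],0]
  jaw: 1
  grip_force: 40

```text
t: 10.9
tool_pos: [0.59, 0.1144, 0.2477]
tool_rot: [3.115, 0.404, 0.002]
contact_force: [-0.3, -0.8, 3.5]
opening: 0.0153
grip_force: 38.9
```

```bash
python3 w.py; python3 - <<'E'
import numpy as np
P=[]
for i in range(0,25):
    th=np.radians(i*82/24);c,s=np.cos(th),np.sin(th);P.append([-106-8*c-155*s,-85-8*s+155*c])
P=np.array(P);d=np.diff(P,axis=0);print([[round(a/1e3,4),round(-b/1e3,4)] for a,b in d],P[-1])
E
```

```text
t 10.9 box mm [-114.8   69.9  247.7] yaw-box deg -0.03 z [ 0.001  0.    -1.   ]
F [-0.3 -0.8  3.5] M [-0.04  0.04  0.02] open 0.015257365150168607 38.93146634101868 q [0.07 0.04 1.73 0.   1.38 1.38]
[[np.float64(-0.0092), np.float64(0.0008)], [np.float64(-0.0092), np.float64(0.0013)], [np.float64(-0.0091), np.float64(0.0018)], [np.float64(-0.0089), np.float64(0.0024)], [np.float64(-0.0088), np.float64(0.0029)], [np.float64(-0.0086), np.float64(0.0034)], [np.float64(-0.0084), np.float64(0.0039)], [np.float64(-0.0081), np.float64(0.0044)], [np.float64(-0.0078), np.float64(0.0049)], [np.float64(-0.0075), np.float64(0.0054)], [np.float64(-0.0072), np.float64(0.0058)], [np.float64(-0.0069), np.float64(0.0062)], [np.float64(-0.0065), np.float64(0.0066)], [np.float64(-0.0061), np.float64(0.007)], [np.float64(-0.0056), np.float64(0.0073)], [np.float64(-0.0052), np.float64(0.0077)], [np.float64(-0.0047), np.float64(0.008)], [np.float64(-0.0042), np.float64(0.0082)], [np.float64(-0.0037), np.float64(0.0085)], [np.float64(-0.0032), np.float64(0.0087)], [np.float64(-0.0027), np.float64(0.0088)], [np.float64(-0.0022), np.float64(0.009)], [np.float64(-0.0016), np.float64(0.0091)], [np.float64(-0.0011), np.float64(0.0092)]] [-260.60493546  -71.3503139 ]
```

Request:
drive_tool:
  rows:
    - [[-0.0092,0.0008,0],0]
    - [[-0.0092,0.0013,0],0]
    - [[-0.0091,0.0018,0],0]
    - [[-0.0089,0.0024,0],0]
    - [[-0.0088,0.0029,0],0]
    - [[-0.0086,0.0034,0],0]
    - [[-0.0084,0.0039,0],0]
    - [[-0.0081,0.0044,0],0]

```text
t: 11.7
tool_pos: [0.5269, 0.0755, 0.2477]
tool_rot: [3.115, 0.403, 0.004]
contact_force: [3.3, -0.4, 3.7]
opening: 0.0149
grip_force: 39.1
```

```bash
python3 w.py
```

```text
t 11.7 box mm [-185.8   48.4  247.7] yaw-box deg -0.04 z [ 0.003 -0.001 -1.   ]
F [ 3.3 -0.4  3.7] M [-0.06 -0.46 -0.01] open 0.014877853640509142 39.107186794281006 q [ 0.   -0.13  1.89 -0.    1.38  1.32]
```

Request:
drive_tool:
  rows:
    - [[-0.0078,0.0049,0],0]
    - [[-0.0075,0.0054,0],0]
    - [[-0.0072,0.0058,0],0]
    - [[-0.0069,0.0062,0],0]
    - [[-0.0065,0.0066,0],0]
    - [[-0.0061,0.007,0],0]
    - [[-0.0056,0.0073,0],0]
    - [[-0.0052,0.0077,0],0]

```text
t: 12.5
tool_pos: [0.4894, 0.0129, 0.2476]
tool_rot: [3.115, 0.404, 0.005]
contact_force: [6.3, -0.5, 5.2]
opening: 0.0151
grip_force: 39.1
```

Request:
drive_tool:
  rows:
    - [[-0.0047,0.008,0],0]
    - [[-0.0042,0.0082,0],0]
    - [[-0.0037,0.0085,0],0]
    - [[-0.0032,0.0087,0],0]
    - [[-0.0027,0.0088,0],0]
    - [[-0.0022,0.009,0],0]
    - [[-0.0016,0.0091,0],0]
    - [[0,0,0],0]
    - [[0,0,0],0]

```text
t: 13.4
tool_pos: [0.4834, -0.0504, 0.2476]
tool_rot: [-3.114, -0.403, -0.005]
contact_force: [5.0, 2.5, 5.3]
opening: 0.015
grip_force: 39.2
```

```bash
python3 w.py;python3 - <<'E'
from h import *
a=shot('side','s4')['image'][75:300,90:390]; b=shot('scene','c4')['image'][90:300,130:400]
cv2.imwrite('pics/i.png',np.hstack([cv2.resize(a,(400,300)),cv2.resize(b,(386,300))]))
o=ctrl.get_obs();p=np.load('p.npy');h=[.6381,-.0331];D=o['tool_pos'][:2]-h;a=np.arctan2(D[1],D[0])-p[2]-np.arctan2(155,-8);print(np.degrees(a)%360,np.hypot(*D))
E
```

```text
t 13.4 box mm [-260.1  -62.1  247.6] yaw-box deg -0.06 z [ 0.003  0.002 -1.   ]
F [5.  2.5 5.3] M [ 0.36 -0.87 -0.02] open 0.015013430280550754 39.20544505119324 q [-0.26 -0.25  1.99  0.    1.4   1.05]
78.55503939429525 0.15570373332121293
```

View pics/i.png

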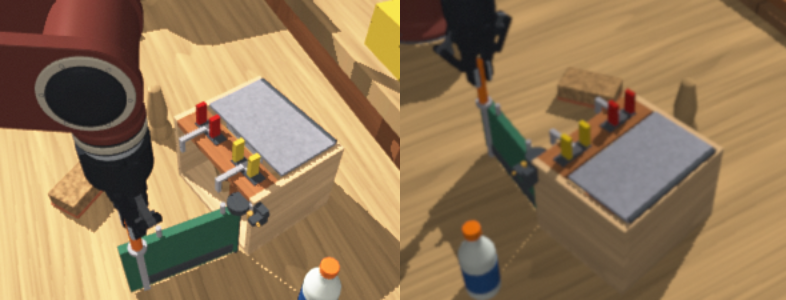

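The gate is open about 79° with the post pinched at (137,243) in the left view. The flap is shut and the bystanders haven't moved. I'll nudge it slightly further, then hand in.

Request:
drive_tool:
  rows:
    - [[-0.0005,0.0045,0],0]
    - [[0,0,0],0]
    - [[0,0,0],0]
    - [[0,0,0],0]
    - [[0,0,0],0]

```text
t: 14.0
tool_pos: [0.4839, -0.0545, 0.2476]
tool_rot: [-3.114, -0.404, -0.005]
contact_force: [5.5, 3.4, 4.8]
opening: 0.0149
grip_force: 39.3
```

```bash
python3 w.py; python3 -c "
from station import ctrl
print(ctrl.finish_job())"
```

```text
t 14.0 box mm [-260.6  -66.3  247.6] yaw-box deg -0.02 z [ 0.003  0.002 -1.   ]
F [5.5 3.4 4.8] M [ 0.41 -0.78 -0.01] open 0.014937842220611395 39.278433322906494 q [-0.27 -0.25  1.99  0.    1.4   1.05]
the job is handed in; nothing more can be done
None
```

The job is handed in at 14 s: I shut the flap, squeezed the red catch and then the yellow one, and am holding the gate about 80° open by its post, with the spindle, sanding block and glue bottle left untouched; no verdict came back.

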